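Close the pressure-filter stand: beaker under the head, bayonet cap locked and held down

TASK

Get the filter stand ready for its leak test. First slide the carrier with its beaker all the way into the slot under the filter head, keeping the beaker upright in it; then fit the loose cap into the head: lugs into the entry slots, push down against the spring and turn clockwise (seen from above) about a quarter turn until it stops. Finish still gripping the cap by its bar and pressing it down flush on the rim of the head, without letting go, and leave the reagent bottle, the tip box and the marker where they are.

Things in the scene. Friction and masses are not known exactly. Their poses are not given: they have to be found in the camera images.
- stand: Filter stand, fixed: white U-shaped foot, two steel posts on its back foot, an arm holding the filter head. Origin on the bench straight below the head's axis, z up, +x into the slot (open mouth at -x). Legs 19 mm high are guide rails: slot 88 mm wide (y -44 to 44), x = -46 to the stop face at +52. Nothing of the stand is above the head's rim.
- slot_mouth (a point): Point on the bench on the slot's centre line, 77 mm before the stand's origin (stand x = -77), at the tip of the flared mouth: about 120 mm wide here, narrowing to 88 mm at x = -46. Beyond, each leg has a 6 mm lip inward over the slot, underside 13 mm above the bench; the carrier slides in on the bench, its plate under these lips.
- filter_head: Round steel pot on the stand, 80 mm across. Origin at the centre of its top rim, 178 mm above the bench, z up. Bore 44 mm in a 6 mm thick inner lip; two entry slots (40 degrees wide, out to radius 31) cut it on +x and -x, a small rib outside marks each. From them the cap's lugs turn clockwise under the lip to a solid stop after 80 degrees (1.40 rad); anticlockwise is blocked.
- seal_plate (a joint): Sprung plate inside the head, in m: 0 up, grows as pressed. The cap's nose meets it 9 mm before flush: about 3 N then, 9 N at flush (0.009). At the far end of the turn the lip has a 3 mm deep upward notch: a cap let go there springs up and stays 5 mm above flush.
- cap: Loose cap, upright on its nose on the bench: steel, black grip bar on top, brass nipple out of the edge at +x. Origin under the nose, z up, 70 mm tall, 0.18 kg. Nose 29 mm across, tapering over 10 mm to a 40 mm barrel up to z = 30. Two like lugs on +x and -x, to radius 28, 9 mm wide, z = 16 to 22 (fits either way round). Flange 80 mm across, z = 30 to 38.
- cap_grip (a point): Centre of the cap's grip bar, on its axis 54 mm above the cap's origin. The bar is 54 mm long along the cap's x (in line with the lugs), 16 mm thick along y, from z = 38 to 70 mm. With the cap flush its flange lies on the rim, its origin is 30 mm below the rim and the lugs are 2 mm clear under the lip: it turns freely from flush to 2 mm above.
- carrier: Loose grey beaker carrier on the bench before the mouth of the slot. Origin on its underside at the centre of the beaker well, z up; plate 84 mm wide (y), 10 mm thick, from x = -50 to its leading edge at x = +52; a 30 mm wide neck runs along -x to the handle. About 0.4 kg. Fully home, its origin and axes coincide with the stand's.
- carrier_handle (a point): Centre of the carrier's upright handle fin, at x = -110 mm, 32 mm above the carrier's underside. The fin is 42 mm long along the carrier's x, 12 mm thick along y, from z = 10 to its top at 54 mm.
- beaker: White plastic beaker, 86 mm tall, 59 mm (foot) to 70 mm (lip) across, standing loose in the 9 mm deep round well of the carrier, foot 10 mm above the carrier's underside. Origin at the centre of its underside.
- bottle_c: Bystander: reagent bottle with screw cap, 48 mm across, 105 mm tall. Origin at the centre of its underside.
- tip_box: Bystander: closed clear pipette-tip box, 94 x 126 x 89 mm. Origin at the centre of its underside.
- marker_black: Bystander: marker pen lying on the bench, 136 mm long, 12 mm thick. Origin at the centre of its underside.

How it is judged (in metres and radians):
On the way, in this order (a step that is already met when the one before it is completed fails the run):
1. the carrier is fully home in the slot, the beaker standing in it under the filter head (x of carrier in the frame of stand above -0.006 m and horizontal distance between beaker and filter_head below 0.015 m and angle between beaker's own z axis and vertical below 0.1 rad), for 0.2 s.
2. the cap is pushed down flush in the head and turned to its stop (z of cap in the frame of filter_head below -0.0275 m and horizontal distance between cap and filter_head below 0.005 m and angle between the x axis of cap and the x axis of filter_head, either way round above 1.22 rad), for 0.2 s.
At the end, for the whole second after the job is handed in: Carrier within 6 mm of its stop, beaker upright within 15 mm of the head's axis; cap upright in the head, turned at least 70 degrees clockwise from the entry slots, its flange within 2.5 mm of the rim, held there against the spring by the fingers (over 3 N) and still (all of step 1 and all of step 2 and angle between cap's own z axis and vertical below 0.06 rad and contact force between the fingers and cap above 3 N and linear speed of cap below 0.02 m/s); the arm keeps its last pose, push and grip.
It fails at once if the beaker is tipped (angle between beaker's own z axis and vertical above 0.4 rad).
It fails at once if a bystander is disturbed (moved more than 3 cm) (distance of any of bottle_c, tip_box, marker_black from where it was at the start of the episode above 0.03 m).
It also fails if it takes over 61 s, if anything falls off the work surface, if the arm or the gripper's body presses on something with over 40 N, if the wrist force passes 120 N, or if a joint passes its speed limit or range.

ROBOT

A 6-joint arm with a two-finger parallel gripper is mounted at the origin on the work surface; the furniture and walls round the work are solid. World frame = base frame: x ahead of the robot, y to its left, z up, the work surface at z = 0. Lengths are in mm, angles in rad, forces in N, time in s.
With the tool pointing down it reaches from about 300 to 850 mm from the base axis. Payload 5.4 kg.
Tool frame: the origin (TCP) lies on the centre line of the jaws, within the pads' length; the fingertips stand 14 mm ahead of it and the grasp point (between the pads) lies 5 mm behind it; z points along the fingers, y is the line along which they close (so a half turn about z gives the same grasp; the last joint's range is limited). The gripper opens to 85 mm and grips with 20 to 120 N. Pads are 22 mm wide; open, the fingers measure 114 mm over their backs; the gripper's body (76 mm by 85 mm) begins 54 mm behind the grasp point. The pads swing forward as they close: fully open they stand 13 mm farther back than shut.
Start: joints at [-1.344, 0.158, 1.597, -0, 1.386, -0.21], TCP at [243.224, -521.007, 245.299] pointing down, gripper open.
Joint ranges: [-2.91, 2.91], [-0.94, 2.29], [0.18, 2.7], [-1.29, 4.43], [0.17, 2.64], [-3, 3]. Speed limits (rad/s): [2.57, 2.57, 3.14, 3.14, 3.14, 3.14].

INTERFACE

Orientations are given as a unit quaternion [w, x, y, z].
In Python, from station import readout, vision, arm gives the robot as it stands. The module is installed in compiled form; this text tells all that it offers.
- The arm moves only by the tool drive_tool, never from a script. Its argument "rows" is a list of rows, each a list of 3 entries, a list of its own where there are three numbers: the shift along the tool's x, y, z in m, then the turn, a rotation vector about the tool's x, y, z in rad, then the closure, from 0 (fully open) to 1 (shut). In form: [[[dx, dy, dz], [rx, ry, rz], grip], ...]. A call has 1 to 20 rows; each row shifts and turns the commanded pose from where the row before left it, along the tool's axes as they then stand; what a row does not reach is not made up. A row lasts 1/10 s, in which the tool goes at most 50 mm and 8.59 degrees, less where a joint would pass 70% of its speed; a pose out of reach is approached as far as the arm can. A call is refused whole if a number of a shift passes 0.05 or a number of a turn 0.15, either way. A call with a gripper value outside its range is refused whole. The fingers move at their own pace and stop on an object; the grip force is fixed at half the most. Time passes only in rows, so rows that do not move let the fingers close. It gives the time, the measured TCP pose, the force, the opening and the grip force at its end, in the units of the state.
- readout.observe(): the state, without advancing time (a new reading comes with each control period).
- vision.snapshot(name): name is "scene" or "top" or "wrist"; returns the picture (400x640x3 uint8, red, green, blue); there is no depth.
- vision.get_calibration(name): a dict with "fx", "fy", "cx", "cy" (pixels), "extrinsics" (4x4, takes a point from camera to world coordinates). Camera axes: x right, y down, z forward; pixel columns grow to the right and rows downward; lengths in mm; the calibration is good to about 2 mm. A picture is of the moment at which its call begins: read the wrist's pose just before it. get_calibration takes no time and is no camera call; for the wrist camera it gives the pose at the moment of the call.
- arm.hand_in(): hands the job in; it is judged then, once.
The state is a dict: "time": time; "joint_positions": joint angles; "qvel": joint speeds; "effort": joint torques, N m; "eef_pos": TCP position; "ee_rot": TCP orientation; "wrist_force": force on the tool from outside, world axes, zero at the start; "ft_torque": the same for the moment, N m; "gripper_width": opening from 0.0 (shut) to 1.0 (fully open); "grip_force": force on a finger pad.
Only numpy, scipy, OpenCV 4.12 (cv2) and the standard library are available. Lean on these libraries where they do the work, as an engineer would, in place of code of your own. Each camera call takes 0.05 s, during which the arm holds its last target. There are 200 camera calls.

## Working session

There is one attempt and no reset: what is moved stays moved. The work goes in short steps, Python scripts to look and compute and a tool call to move; the robot and the scene stay as the last step left them, time stands still between calls to the robot, and variables do not carry over. Pictures are saved under pics/ and viewed, at most 14 in all, crops included, and the job is handed in when it is done.

Besides the shell and the picture viewer there is one more tool, called after "Call:" as name([rows], argument=value, ...), one row to a line, values as JSON. drive_tool: Moves the arm, as the interface text tells. Its arguments: {"type":"object","properties":{"rows":{"type":"array","items":{"type":"array"}}},"required":["rows"]}

```bash
mkdir -p pics
python3 - <<'E'
from station import readout, vision, arm
import cv2, numpy as np
np.set_printoptions(precision=4,suppress=True)
s=readout.observe()
print(s)
for n in("scene","top","wrist"):
    im=vision.snapshot(n); cv2.imwrite(f"pics/{n}0.png",im[:,:,::-1])
    c=vision.get_calibration(n); print(n,c["fx"],c["fy"],c["cx"],c["cy"]);print(np.array(c["extrinsics"]))
E
```

```text
{'time': 0.0, 'joint_positions': array([-1.3441,  0.1591,  1.5982,  0.    ,  1.3862, -0.2101]), 'qvel': array([-0.001 , -0.0009,  0.0008, -0.0004,  0.0017, -0.0014]), 'effort': array([ -0.0014, -39.6003, -33.143 ,  -0.0004,   0.0083,   0.    ]), 'eef_pos': array([ 243.0936, -520.4429,  244.3069]), 'ee_rot': array([-0.001 ,  0.9762,  0.2167,  0.    ]), 'wrist_force': array([-0.5863, -0.0664,  0.1319]), 'ft_torque': array([ 0.0177,  0.0466, -0.0055]), 'grip_force': 0.0, 'gripper_width': 0.9974717888941833}
scene 415.5958085511466 415.5958085511466 323.88907862206946 204.3891379743624
[[ -0.8832  -0.1954   0.4263  71.4362]
 [ -0.4689   0.374   -0.8001 795.0298]
 [ -0.0031  -0.9066  -0.422  644.5677]
 [  0.       0.       0.       1.    ]]
top 399.23813769880286 399.23813769880286 330.8323605993357 200.11914297450076
[[   0.0045   -0.9956    0.0939  470.374 ]
 [  -1.       -0.0052   -0.0069 -137.3266]
 [   0.0074   -0.0938   -0.9956 1072.808 ]
 [   0.        0.        0.        1.    ]]
wrist 307.23557114314144 307.23557114314144 321.415954944558 201.84616552166028
[[   0.4236   -0.8714   -0.2476  305.0309]
 [  -0.9059   -0.4082   -0.1132 -492.2734]
 [  -0.0024    0.2723   -0.9622  373.5297]
 [   0.        0.        0.        1.    ]]
```

View pics/scene0.png

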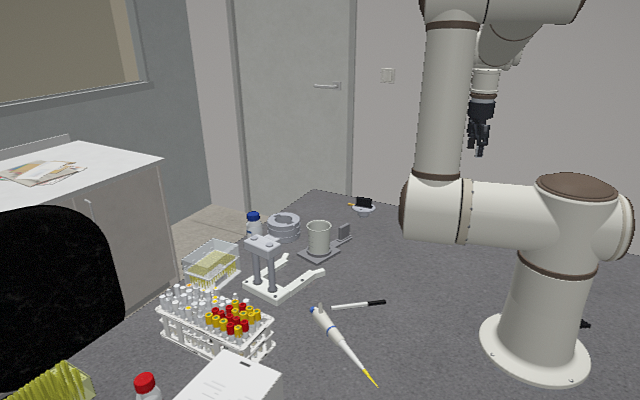

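View pics/top0.png

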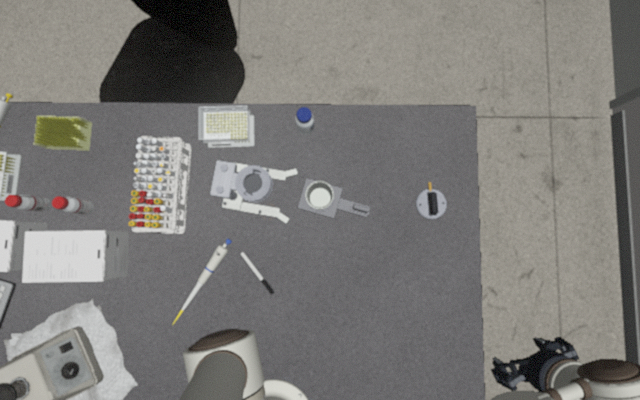

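The scene view shows the stand at about (265,265), carrier with beaker at (320,245), and cap at (362,205). In the top view the head is at (254,182), the beaker at (320,195), the handle fin at (357,209), and the cap bar at (432,204) with its nipple at (430,186). Next come colour-mask measurements on the top view.

```bash
cat > h.py <<'E'
import numpy as np, cv2
from station import readout, vision, arm
from scipy.spatial.transform import Rotation as R
np.set_printoptions(precision=2,suppress=True)
def ray(c,u,v):
    E=np.array(c["extrinsics"]); d=E[:3,:3]@[(u-c["cx"])/c["fx"],(v-c["cy"])/c["fy"],1]
    return E[:3,3],d/np.linalg.norm(d)
def onz(c,u,v,z):
    o,d=ray(c,u,v); return o+d*(z-o[2])/d[2]
def tri(obs): # [(c,u,v),...] -> point, residual
    A=np.zeros((3,3));b=np.zeros(3);L=[ray(*o) for o in obs]
    for o,d in L: P=np.eye(3)-np.outer(d,d);A+=P;b+=P@o
    p=np.linalg.solve(A,b); return p,[np.linalg.norm((np.eye(3)-np.outer(d,d))@(p-o)) for o,d in L]
def snap(name,fn):
    c=vision.get_calibration(name); im=vision.snapshot(name)[:,:,::-1].copy(); cv2.imwrite(f"pics/{fn}.png",im)
    np.savez(f"pics/{fn}.npz",**{k:np.array(v) for k,v in c.items()}); return im,c
def load(fn):
    d=np.load(f"pics/{fn}.npz"); return cv2.imread(f"pics/{fn}.png"),{k:d[k] for k in d}
def tcp():
    s=readout.observe(); w,x,y,z=s["ee_rot"]; return s,np.array(s["eef_pos"]),R.from_quat([x,y,z,w])
def go(target,yaw=None): # print tool-frame shift (mm) and z turn
    s,p,r=tcp(); print("t",s["time"],"pos",p,"tool-shift",r.inv().apply(np.array(target)-p))
E
python3 - <<'E'
from h import *
c=vision.get_calibration("top")
for n,u,v,z in[("head",254,182,178),("beaker",320,193,96),("fin a",341,206,54),("fin b",369,211,54),("cap bar",432,204,70),("nipple",430,186,34),("box",226,125,89),("bottle",305,117,105),("mk a",242,254,12),("mk b",271,291,12)]: print(n,onz(c,u,v,z))
im=cv2.imread("pics/top0.png")[150:240,200:460]; cv2.imwrite("pics/topcrop.png",cv2.resize(im,None,fx=3,fy=3,interpolation=2))
E
```

```text
head [594.94  30.11 178.  ]
beaker [ 579.95 -117.37   96.  ]
fin a [ 551.46 -170.5    54.  ]
fin b [ 538.99 -242.18   54.  ]
cap bar [ 556.42 -399.83   70.  ]
nipple [ 606.94 -404.91   34.  ]
box [751.53 120.34  89.  ]
bottle [768.56 -78.98 105.  ]
mk a [426.8  88.4  12. ]
mk b [331.34  10.4   12.  ]
```

View pics/topcrop.png

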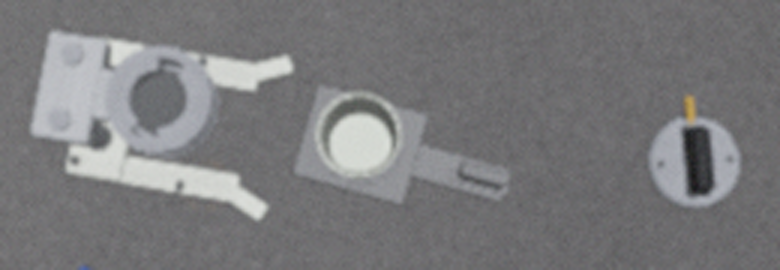

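The crop shows the head (crop 158,97) with dark entry notches near (172,65) and (148,130). The carrier points left and slightly up, and the cap bar runs along image vertical at (698,160), its nipple toward the top. Now I'll move to a closer wrist view.

Call:
drive_tool([
  [[0.041,-0.016,-0.006],[0,0,0],0],
  [[0.041,-0.016,-0.006],[0,0,0],0],
  [[0.041,-0.016,-0.006],[0,0,0],0],
  [[0.041,-0.016,-0.006],[0,0,0],0],
  [[0.041,-0.016,-0.006],[0,0,0],0],
  [[0.041,-0.016,-0.006],[0,0,0],0],
  [[0.041,-0.016,-0.006],[0,0,0],0],
  [[0.041,-0.016,-0.006],[0,0,0],0],
  [[0.041,-0.016,-0.006],[0,0,0],0],
  [[0.041,-0.016,-0.006],[0,0,0],0],
  [[0,0,0],[0,0,-0.145],0],
  [[0,0,0],[0,0,-0.145],0],
  [[0,0,0],[0,0,-0.145],0],
  [[0,0,0],[0,0,-0.145],0],
  [[0,0,0],[0,0,-0.145],0],
  [[0,0,0],[0,0,-0.145],0],
  [[0,0,0],[0,0,0],0],
])

```text
time: 1.85
eef_pos: [546.9, -202.5, 304.8]
ee_rot: [-0.0, 0.794, 0.608, -0.0]
wrist_force: [0.4, 0.1, 0.1]
gripper_width: 1.003
grip_force: 0.0
```

Run:
```python
from h import *
s,p,r=tcp(); print(p,r.as_matrix(),s["joint_positions"])
snap("wrist","w1")
```

```text
[ 546.88 -202.46  304.84] [[ 0.26  0.97 -0.  ]
 [ 0.97 -0.26  0.  ]
 [ 0.   -0.   -1.  ]] [-0.56  0.15  1.49 -0.    1.5  -0.3 ]
```

View pics/w1.png

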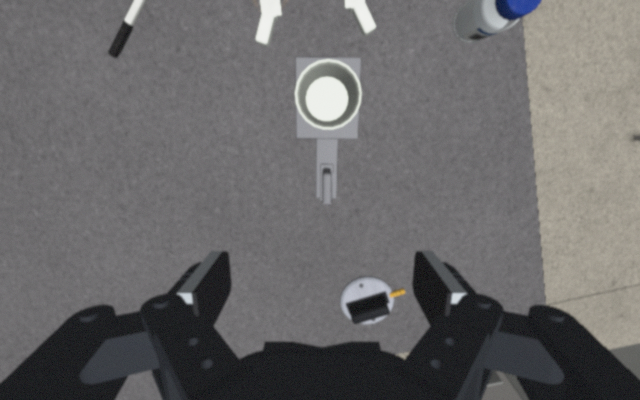

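The wrist view shows the carrier at (328,98), its fin at (327,185), the cap at (367,300) with nipple to the right, and the leg tips at (265,40) and (372,28). I'll shift 140 mm along tool x for the second view.

Call:
drive_tool([
  [[0.035,0,0],[0,0,0],0],
  [[0.035,0,0],[0,0,0],0],
  [[0.035,0,0],[0,0,0],0],
  [[0.035,0,0],[0,0,0],0],
  [[0,0,0],[0,0,0],0],
  [[0,0,0],[0,0,0],0],
])

```text
time: 2.5
eef_pos: [583.5, -67.0, 305.1]
ee_rot: [0.0, 0.794, 0.608, -0.0]
wrist_force: [0.1, -0.9, 0.4]
gripper_width: 1.002
grip_force: 0.0
```

Run:
```python
from h import *
s,p,r=tcp(); print(p)
im,c=snap("wrist","w2")
a=load("w1")[0]
b=cv2.resize(im[0:300,200:460],None,fx=2,fy=2,interpolation=2)
cv2.imwrite("pics/w2c.png",b[:600])
```

```text
[583.54 -67.03 305.13]
```

View pics/w2c.png

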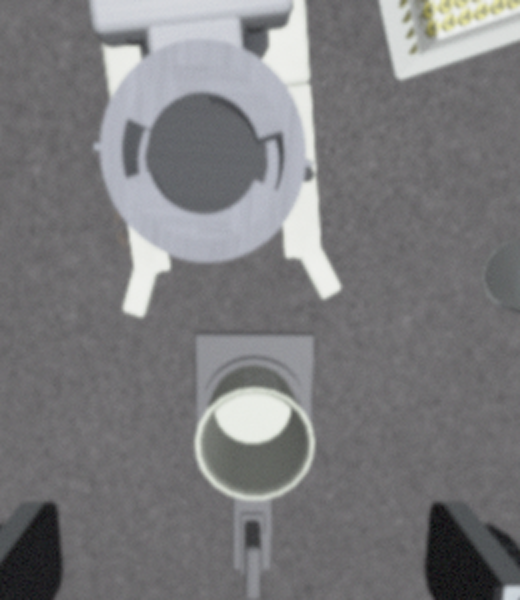

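In this crop the head is at (203,151), its entry slots left (135,148) and right (272,160), and its ribs at (97,147) and (308,172). The leg tips are at (135,315) and (330,293), and the carrier's leading corners at (197,336) and (313,336). Next I'll extract contours.

Run:
```python
from h import *
def polys(fn,lo,hi,roi,eps=2.5,amin=150,sat=40):
    im,c=load(fn); g=cv2.medianBlur(im,3); hsv=cv2.cvtColor(g,cv2.COLOR_BGR2HSV)
    m=((hsv[...,2]>lo)&(hsv[...,2]<=hi)&(hsv[...,1]<sat)).astype(np.uint8)
    x0,y0,x1,y1=roi; k=np.zeros_like(m); k[y0:y1,x0:x1]=m[y0:y1,x0:x1]
    cs,_=cv2.findContours(k,cv2.RETR_EXTERNAL,cv2.CHAIN_APPROX_NONE)
    for q in cs:
        if cv2.contourArea(q)>amin: yield q,cv2.approxPolyDP(q,eps,True)[:,0]
im,c=load("w2"); im1,c1=load("w1")
print("pix bench",im[200,240],"plate",im[175,310],"leg",im[140,268],"head",im[75,260], "neck",im[260,320],"fin",im1[195,327],"neck1",im1[150,327])
print("white legs w2 (z=19)")
for q,a in polys("w2",205,255,(220,0,400,170)): print(cv2.contourArea(q)); print(np.c_[a,[onz(c,*p,19)[:2] for p in a]])
print("plate w2 z=10")
for q,a in polys("w2",105,255,(285,150,370,300)): print(cv2.contourArea(q)); print(np.c_[a,[onz(c,*p,10)[:2] for p in a]])
print("plate w1 z=10")
for q,a in polys("w1",105,255,(285,45,375,215)): print(cv2.contourArea(q)); print(np.c_[a,[onz(c1,*p,10)[:2] for p in a]])
print("head w2")
for q,a in polys("w2",130,200,(240,10,365,140),amin=1000,sat=60):
    e=cv2.fitEllipse(q); print(e,onz(c,*e[0],178))
```

```text
pix bench [109 109 112] plate [150 147 146] leg [236 239 238] head [170 161 159] neck [132 128 128] fin [157 152 149] neck1 [160 156 154]
white legs w2 (z=19)
453.5
[[265.   114.   530.13  19.28]
 [267.   136.   524.02  -8.08]
 [262.   154.   510.22 -28.92]
 [270.   157.   519.38 -35.57]
 [276.   138.   534.74 -13.67]
 [284.   131.   547.64  -7.78]]
704.0
[[356.    90.   651.03  16.99]
 [350.    92.   643.1   16.65]
 [342.   110.   627.89  -2.01]
 [344.   128.   624.91 -24.69]
 [353.   132.   635.13 -32.78]
 [362.   148.   641.85 -56.25]
 [369.   142.   652.63 -50.97]
 [359.   123.   645.4  -23.64]]
226.0
[[268.    24.   565.93 117.76]
 [253.    25.   548.11 121.46]
 [255.    45.   543.47 100.  ]
 [269.    31.   564.77 110.21]]
358.0
[[317.    10.   626.95 116.68]
 [277.    13.   579.93 126.14]
 [278.    24.   577.58 114.6 ]
 [298.    18.   602.68 114.47]
 [318.    21.   625.01 105.1 ]]
154.5
[[391.     0.   714.27 103.87]
 [399.    37.   715.71  62.54]
 [398.     0.   722.26 101.7 ]]
778.5
[[346.     0.   662.86 117.79]
 [344.    12.   657.53 106.21]
 [335.    16.   646.09 104.92]
 
[... 324 characters left out ...]
99.    472.28 -255.4 ]
 [ 330.    299.    540.74 -273.88]
 [ 331.    295.    544.07 -267.35]
 [ 333.    299.    545.3  -275.11]
 [ 346.    299.    565.07 -280.44]
 [ 348.    295.    569.82 -274.31]
 [ 350.    299.    571.15 -282.09]
 [ 369.    299.    600.05 -289.89]
 [ 369.    150.    651.38  -62.59]
 [ 319.    150.    585.3   -44.72]
 [ 318.    153.    582.9   -48.3 ]
 [ 317.    150.    582.66  -44.  ]]
plate w1 z=10
15036.0
[[ 285.     45.    541.59  -42.88]
 [ 285.    214.    476.81 -255.91]
 [ 374.    214.    601.4  -289.39]
 [ 374.     45.    649.26  -71.9 ]]
head w2
((304.00616455078125, 72.7562255859375), (117.03691864013672, 141.1572265625), 164.2605438232422) [595.91  32.85 178.  ]
```

Run:
```python
from h import *
for fn,roi in (("w2",(285,155,370,300)),("w1",(285,45,375,215))):
    im,c=load(fn); g=cv2.bilateralFilter(im,7,30,5).min(axis=2); x0,y0,x1,y1=roi
    m=np.zeros(g.shape,np.uint8); m[y0:y1,x0:x1]=(g[y0:y1,x0:x1]>124); m=cv2.morphologyEx(m,cv2.MORPH_OPEN,np.ones((3,3)))
    q=max(cv2.findContours(m,0,1)[0],key=cv2.contourArea); a=cv2.approxPolyDP(q,2,True)[:,0]
    print(fn,cv2.contourArea(q)); print(np.c_[a,[onz(c,*p,10)[:2] for p in a],[onz(c,*p,54)[:2] for p in a]])
im=load("w1")[0]; b=cv2.resize(im[40:215,270:385],None,fx=3.4,fy=3.4,interpolation=2); 
c2=cv2.resize(load("w2")[0][145:300,270:385],None,fx=3.4,fy=3.4,interpolation=2)
H=600;f=lambda x:cv2.copyMakeBorder(x,0,H-x.shape[0],0,0,0)
cv2.imwrite("pics/car.png",np.hstack([f(b),f(c2)]))
```

```text
w2 4917.0
[[ 299.    168.    551.9   -61.41  556.99  -55.15]
 [ 297.    229.    523.7  -147.5   531.71 -132.3 ]
 [ 304.    241.    528.39 -168.49  535.92 -151.11]
 [ 317.    250.    543.21 -187.58  549.2  -168.22]
 [ 317.    283.    528.46 -241.23  535.98 -216.31]
 [ 320.    283.    532.95 -242.45  540.01 -217.4 ]
 [ 320.    262.    542.35 -207.88  548.43 -186.41]
 [ 328.    259.    555.36 -206.21  560.09 -184.92]
 [ 331.    263.    558.06 -213.85  562.51 -191.77]
 [ 331.    274.    553.35 -231.86  558.29 -207.91]
 [ 324.    276.    542.08 -232.37  548.18 -208.36]
 [ 324.    297.    532.54 -267.94  539.64 -240.25]
 [ 328.    298.    538.15 -271.32  544.67 -243.27]
 [ 329.    285.    545.54 -249.46  551.29 -223.68]
 [ 334.    283.    553.91 -248.1   558.79 -222.47]
 [ 335.    250.    569.29 -194.62  572.58 -174.54]
 [ 352.    238.    598.47 -182.45  598.73 -163.62]
 [ 357.    227.    609.64 -167.48  608.74 -150.21]
 [ 356.    169.    628.12  -83.48  625.3   -74.92]]
w1 6160.5
[[ 297.     57.    552.24  -60.03  553.49  -67.97]
 [ 294.     88.    538.12  -94.44  540.83  -98.81]
 [ 297. 
[... 261 characters left out ...]
.    547.77 -203.94  549.47 -196.94]
 [ 329.    167.    555.81 -206.1   556.69 -198.89]
 [ 331.    174.    556.02 -216.36  556.87 -208.08]
 [ 324.    176.    545.84 -216.56  547.74 -208.26]
 [ 324.    203.    535.7  -254.56  538.66 -242.31]
 [ 330.    203.    544.01 -256.79  546.11 -244.31]
 [ 330.    199.    545.52 -251.04  547.46 -239.15]
 [ 336.    197.    554.53 -250.4   555.54 -238.58]
 [ 337.    139.    575.97 -171.96  574.75 -168.29]
 [ 357.    137.    602.75 -176.42  598.75 -172.28]
 [ 358.    109.    612.35 -141.45  607.35 -140.94]
 [ 362.     97.    620.83 -128.18  614.96 -129.05]
 [ 359.     80.    621.78 -106.93  615.81 -110.  ]
 [ 360.     59.    628.67  -83.03  621.98  -88.59]]
```

View pics/car.png

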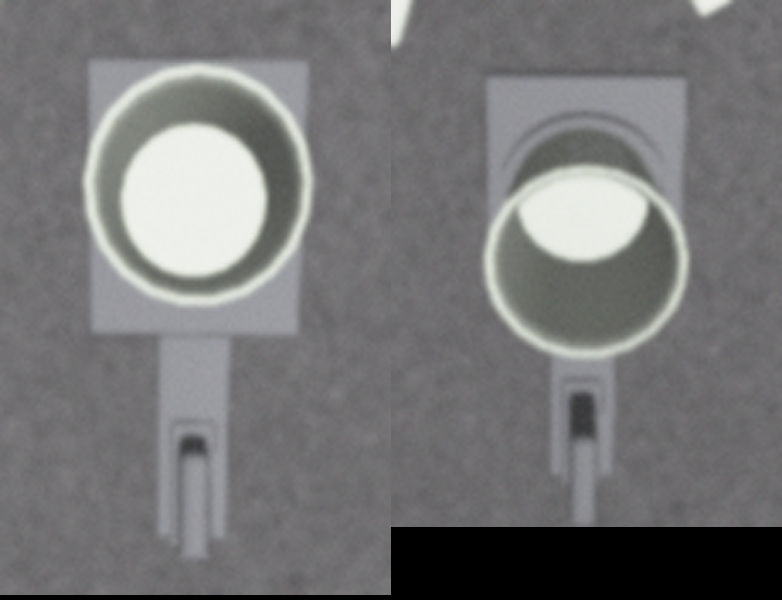

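The left panel (w1) shows the fin top from (327,174) to (327,204) in image pixels. The right panel (w2) shows it from (326,274) to (326.5,299). The carrier is square to the view and the beaker sits in its well. I'll align the yaw and tilt 20° back so the hand stays clear of the head.

Call:
drive_tool([
  [[-0.04,0,0],[0,0,0.022],0],
  [[-0.04,0,0],[0,0,0],0],
  [[-0.04,0,0],[0,0,0],0],
  [[-0.04,0,0],[0,0.115,0],0],
  [[0,0,0],[0,0.115,0],0],
  [[0,0,0],[0,0.115,0],0],
  [[0,0,0],[0,0,0],0],
])

```text
time: 3.25
eef_pos: [537.5, -224.9, 303.8]
ee_rot: [-0.104, 0.791, 0.587, 0.137]
wrist_force: [-0.5, 0.3, -0.4]
gripper_width: 0.998
grip_force: 0.0
```

```bash
cat >> h.py <<'E'
ST=np.array([594.5,30.5]); SY=np.radians(80.5)
E
python3 - <<'E'
from h import *
c1=load("w1")[1];c2=load("w2")[1];ct=vision.get_calibration("top")
P,e=tri([(c1,327.4,204),(c2,326.5,299.1)]);print("rear top",P,e)
Q,e=tri([(c1,326.8,174),(c2,326.2,273.8)]);print("front top",Q,e)
s,p,r=tcp(); print(p,r.as_matrix(),s["joint_positions"])
a=np.radians(73.6); u=np.array([np.cos(a),np.sin(a)])
for z in (100,33): go([*(np.array([544.5,-227])-4*u),z])
E
```

```text
rear top [ 542.3  -244.83   53.48] [np.float64(0.21927834724692985), np.float64(0.21927834724709502)]
front top [ 551.7  -207.13   51.71] [np.float64(0.012143303654796475), np.float64(0.012143303654546297)]
[ 537.48 -224.94  303.77] [[ 0.27  0.96  0.1 ]
 [ 0.9  -0.29  0.33]
 [ 0.34 -0.   -0.94]] [-0.76  0.2   1.47  0.31  1.63 -0.47]
t 3.25 pos [ 537.48 -224.94  303.77] tool-shift [-72.79   7.95 190.34]
t 3.25 pos [ 537.48 -224.94  303.77] tool-shift [-95.51   8.14 253.37]
```

Call:
drive_tool([
  [[-0.016,0.0016,0.042],[0,0,0],0],
  [[-0.016,0.0016,0.042],[0,0,0],0],
  [[-0.016,0.0016,0.042],[0,0,0],0],
  [[-0.016,0.0016,0.042],[0,0,0],0],
  [[-0.016,0.0016,0.042],[0,0,0],0],
  [[-0.008,0.0008,0.021],[0,0,0],0],
  [[-0.008,0.0008,0.021],[0,0,0],0],
  [[0,0,0],[0,0,0],0],
  [[0,0,0],[0,0,0],0.5],
  [[0,0,0],[0,0,0],0.75],
  [[0,0,0],[0,0,0],1],
  [[0,0,0],[0,0,0],1],
  [[0,0,0],[0,0,0],1],
  [[0,0,0],[0,0,0],1],
  [[0,0,0],[0,0,0],1],
])

```text
time: 4.75
eef_pos: [547.2, -229.2, 36.5]
ee_rot: [-0.103, 0.789, 0.59, 0.137]
wrist_force: [-2.8, 0.7, 6.2]
gripper_width: 0.13
grip_force: 59.8
```

Run:
```python
from h import *
s,p,r=tcp(); print(p,r.as_matrix(),s["gripper_width"],s["grip_force"],s["wrist_force"])
im,c=snap("wrist","w3")
im,c=snap("top","t3")
```

```text
[ 547.19 -229.19   36.47] [[ 0.27  0.96  0.1 ]
 [ 0.9  -0.28  0.32]
 [ 0.34  0.   -0.94]] 0.12961416258024488 59.755024909973145 [-2.85  0.72  6.24]
```

View pics/w3.png

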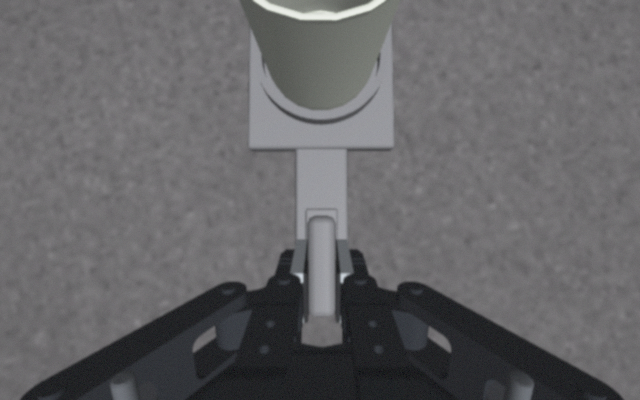

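The fin is gripped centrally at (321,260), and the plate and beaker are square in the view. Next I turn the carrier to the stand's yaw and bring it in front of the mouth.

Call:
drive_tool([
  [[0,0,0],[0.01,0,-0.028],1],
  [[0,0,0],[0.01,0,-0.028],1],
  [[0,0,0],[0.01,0,-0.028],1],
  [[0,0,0],[0.01,0,-0.028],1],
  [[0.005,0.0005,0.0018],[0,0,0],1],
  [[0.005,0.0005,0.0018],[0,0,0],1],
  [[0.005,0.0005,0.0018],[0,0,0],1],
  [[0.005,0.0005,0.0018],[0,0,0],1],
  [[0.005,0.0005,0.0018],[0,0,0],1],
  [[0.005,0.0005,0.0018],[0,0,0],1],
  [[0.005,0.0005,0.0018],[0,0,0],1],
  [[0.005,0.0005,0.0018],[0,0,0],1],
  [[0,0,0],[0,0,0],1],
  [[0,0,0],[0,0,0],1],
])

```text
time: 6.25
eef_pos: [558.5, -188.9, 36.5]
ee_rot: [-0.11, 0.752, 0.637, 0.131]
wrist_force: [0.4, -4.6, 6.1]
gripper_width: 0.134
grip_force: 60.0
```

Run:
```python
from h import *
s,p,r=tcp(); print(p,r.as_matrix(),s["wrist_force"])
im,c=snap("wrist","w4"); it,ct=snap("top","t4")
b=cv2.resize(it[150:235,200:400],None,fx=3,fy=3,interpolation=2)
a=cv2.resize(im[0:260,120:520],(600,390))
cv2.imwrite("pics/v4.png",np.vstack([a[:345],b]))
```

```text
[ 558.5  -188.92   36.5 ] [[ 0.15  0.99  0.06]
 [ 0.93 -0.16  0.33]
 [ 0.34  0.   -0.94]] [ 0.44 -4.58  6.06]
```

View pics/v4.png

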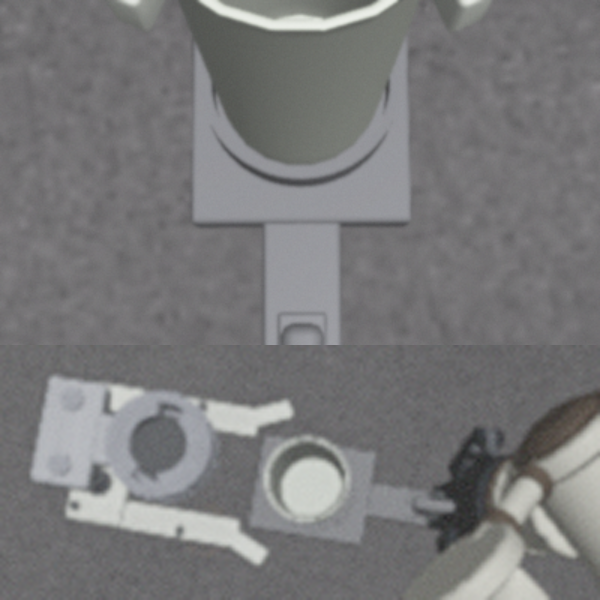

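The tips are nearly symmetric about the plate: tips at crop x 145 and 467, plate edges at 193 and 408. I'll advance 10 mm and measure the tips.

Call:
drive_tool([
  [[0.0047,0.0005,0.0017],[0,0,0],1],
  [[0.0047,0.0005,0.0017],[0,0,0],1],
  [[0,0,0],[0,0,0],1],
  [[0,0,0],[0,0,0],1],
])

```text
time: 6.75
eef_pos: [561.2, -179.4, 36.5]
ee_rot: [-0.109, 0.752, 0.637, 0.131]
wrist_force: [0.0, -4.2, 5.8]
gripper_width: 0.13
grip_force: 60.0
```

Run:
```python
from h import *
s,p,r=tcp(); print(p,s["wrist_force"])
im,c=snap("wrist","w5")
h=cv2.cvtColor(im,cv2.COLOR_BGR2HSV)
m=((h[...,2]>175)).astype(np.uint8); m[120:]=0
u=np.array([np.cos(SY),np.sin(SY)]);n=np.array([-u[1],u[0]])
for q in cv2.findContours(m,0,1)[0]:
    if cv2.contourArea(q)>60:
        a=cv2.approxPolyDP(q,1.5,True)[:,0]; w=np.array([onz(c,*t,19)[:2]-ST for t in a]); print(np.c_[a,w@u,w@n])
g=cv2.bilateralFilter(im,7,30,5).min(axis=2)
for v in (40,70,100,130): 
    x=np.where(g[v,200:440]>124)[0]+200; 
    if len(x): print("plate row",v,x[0],x[-1],[(onz(c,t,v,10)[:2]-ST)@n for t in(x[0],x[-1])])
```

```text
[ 561.18 -179.36   36.5 ] [ 0.01 -4.25  5.83]
[[417.     0.   -68.44 -53.86]
 [425.    18.   -78.83 -58.07]
 [428.    20.   -79.98 -59.7 ]
 [439.    17.   -78.24 -65.81]
 [449.    10.   -74.19 -71.44]
 [446.     0.   -68.4  -69.93]]
[[253.     0.   -68.64  36.93]
 [266.     9.   -73.84  29.67]
 [299.    19.   -79.56  11.41]
 [338.    19.   -79.52 -10.08]
 [369.    10.   -74.29 -27.22]
 [384.     0.   -68.48 -35.58]
 [372.     0.   -68.49 -28.93]
 [367.     4.   -70.82 -26.15]
 [337.    13.   -76.06  -9.54]
 [325.    10.   -74.34  -2.91]
 [312.    10.   -74.36   4.26]
 [301.    13.   -76.1   10.33]
 [270.     4.   -70.94  27.5 ]
 [265.     0.   -68.63  30.29]]
[[185.     9.   -73.94  74.38]
 [187.    12.   -75.67  73.22]
 [207.    20.   -80.25  62.07]
 [211.    17.   -78.52  59.91]
 [219.     0.   -68.69  55.74]
 [188.     0.   -68.72  72.88]]
plate row 40 250 391 [np.float64(40.371407840194706), np.float64(-41.26048653739785)]
plate row 70 249 392 [np.float64(40.64387383715064), np.float64(-41.58692370172817)]
plate row 100 249 392 [np.float64(40.341856394932634), np.float64(-41.337442921230526)]
plate row 130 249 393 [np.float64(40.04386193109567), np.float64(-41.65901800726618)]
```

The slot centre lies about 1.8 mm to the carrier's +y side and the yaw matches. I'll correct that while sliding in.

Call:
drive_tool([
  [[0.001,-0.001,0.0003],[0,0,0],1],
  [[0.001,-0.0008,0.0003],[0,0,0],1],
  [[0.0047,0,0.0017],[0,0,0],1],
  [[0.0047,0,0.0017],[0,0,0],1],
  [[0.0047,0,0.0017],[0,0,0],1],
  [[0.0047,0,0.0017],[0,0,0],1],
  [[0.0047,0,0.0017],[0,0,0],1],
  [[0.0047,0,0.0017],[0,0,0],1],
  [[0,0,0],[0,0,0],1],
])

```text
time: 7.7
eef_pos: [564.8, -147.3, 36.5]
ee_rot: [-0.109, 0.752, 0.637, 0.131]
wrist_force: [0.5, -3.4, 7.2]
gripper_width: 0.133
grip_force: 59.9
```

Call:
drive_tool([
  [[0.0056,0,0.002],[0,0,0],1],
  [[0.0056,0,0.002],[0,0,0],1],
  [[0.0056,0,0.002],[0,0,0],1],
  [[0.0056,0,0.002],[0,0,0],1],
  [[0.0056,0,0.002],[0,0,0],1],
  [[0.0056,0,0.002],[0,0,0],1],
  [[0.0056,0,0.002],[0,0,0],1],
  [[0.0056,0,0.002],[0,0,0],1],
  [[0.0056,0,0.002],[0,0,0],1],
  [[0,0,0],[0,0,0],1],
])

```text
time: 8.7
eef_pos: [573.8, -94.2, 36.5]
ee_rot: [-0.11, 0.752, 0.637, 0.131]
wrist_force: [0.9, -2.7, 5.9]
gripper_width: 0.131
grip_force: 59.8
```

Call:
drive_tool([
  [[0.0028,0,0.001],[0,0,0],1],
  [[0.0028,0,0.001],[0,0,0],1],
  [[0.0028,0,0.001],[0,0,0],1],
  [[0.0028,0,0.001],[0,0,0],1],
  [[0.0019,0,0.0007],[0,0,0],1],
  [[0,0,0],[0,0,0],1],
])

```text
time: 9.3
eef_pos: [576.0, -81.6, 36.5]
ee_rot: [-0.109, 0.752, 0.637, 0.13]
wrist_force: [-1.0, -6.8, 6.0]
gripper_width: 0.127
grip_force: 60.1
```

Call:
drive_tool([
  [[0.0014,0,0.0005],[0,0,0],1],
  [[0.0014,0,0.0005],[0,0,0],1],
  [[0.0014,0,0.0005],[0,0,0],1],
  [[0,0,0],[0,0,0],1],
])

```text
time: 9.7
eef_pos: [576.1, -81.5, 36.5]
ee_rot: [-0.106, 0.752, 0.638, 0.128]
wrist_force: [-9.4, -23.1, 8.4]
gripper_width: 0.131
grip_force: 61.2
```

The carrier has stopped solidly against the stop face with 25 N. I'll relax, release, back out along the tool axis and remove the tilt.

Call:
drive_tool([
  [[-0.0033,0,-0.0012],[0,0,0],1],
  [[0,0,0],[0,0,0],0.5],
  [[0,0,0],[0,0,0],0.3],
  [[0,0,0],[0,0,0],0.3],
  [[0,0,-0.015],[0,0,0],0.3],
  [[0,0,-0.03],[0,0,0],0.3],
  [[0,0,-0.05],[0,0,0],0],
  [[0,0,-0.05],[0,0,0],0],
  [[-0.03,0,-0.04],[0,0,0],0],
  [[-0.03,0,-0.04],[0,-0.11,0],0],
  [[0,0,0],[0,-0.12,0],0],
  [[0,0,0],[0,-0.12,0],0],
  [[0,0,0],[0,0,0],0],
])

```text
time: 11.0
eef_pos: [554.1, -207.2, 229.0]
ee_rot: [0.003, 0.762, 0.647, -0.002]
wrist_force: [0.1, 0.2, -0.2]
gripper_width: 0.999
grip_force: 0.0
```

Run:
```python
from h import *
s,p,r=tcp(); print(p,r.as_matrix(),s["wrist_force"])
im,c=snap("wrist","w6")
```

```text
[ 554.13 -207.16  228.96] [[ 0.16  0.99  0.  ]
 [ 0.99 -0.16 -0.01]
 [-0.01  0.   -1.  ]] [ 0.13  0.19 -0.25]
```

View pics/w6.png

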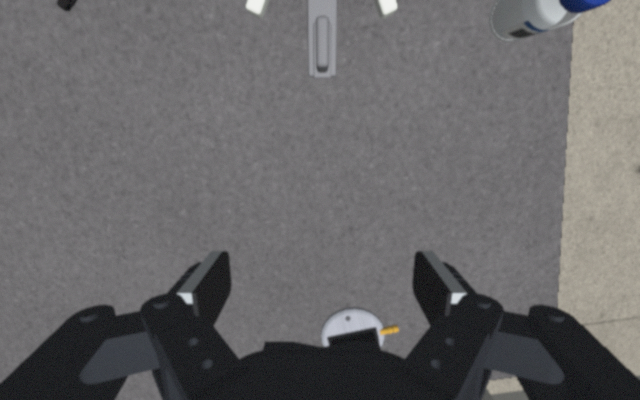

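The handle at (322,45) sits centred between the leg tips at (257,5) and (388,5). Before fetching the cap, I'll take two head measurements.

Call:
drive_tool([
  [[0,0,-0.05],[0,0,0],0],
  [[0.02,0,-0.04],[0,0,0],0],
  [[0.045,0,0],[0,0,0],0],
  [[0.045,0,0],[0,0,0],0],
  [[0.045,0,0],[0,0,0],0],
  [[0.03,0,0],[0,0,0],0],
  [[0,0,0],[0,0,0],0],
  [[0,0,0],[0,0,0],0],
  [[0,0,0],[0,0,0],0],
])

```text
time: 11.95
eef_pos: [584.2, -27.7, 316.1]
ee_rot: [0.001, 0.764, 0.645, -0.002]
wrist_force: [0.1, 1.1, 0.5]
gripper_width: 1.0
grip_force: 0.0
```

Run:
```python
from h import *
s,p,r=tcp(); print(p,s["qvel"]); snap("wrist","h1")
```

```text
[584.22 -27.72 316.14] [-0.01 -0.    0.   -0.   -0.    0.01]
```

Call:
drive_tool([
  [[0.04,0.02,0],[0,0,0],0],
  [[0.03,0.02,0],[0,0,0],0],
  [[0,0,0],[0,0,0],0],
  [[0,0,0],[0,0,0],0],
  [[0,0,0],[0,0,0],0],
])

```text
time: 12.5
eef_pos: [635.2, 34.7, 316.0]
ee_rot: [0.002, 0.764, 0.645, -0.002]
wrist_force: [-0.1, 0.1, 0.1]
gripper_width: 0.999
grip_force: 0.0
```

Run:
```python
from h import *
s,p,r=tcp(); print(p); snap("wrist","h2")
t=[]
for f in("h1","h2"):
    im,c=load(f); E=np.array(c["extrinsics"])
    q=np.linalg.inv(E)@[594.5,30.5,178,1]; u,v=c["fx"]*q[0]/q[2]+c["cx"],c["fy"]*q[1]/q[2]+c["cy"]; print(f,u,v,q[2])
    x,y=int(np.clip(u-75,0,490)),int(np.clip(v-75,0,250)); t.append(cv2.resize(im[y:y+150,x:x+150],(400,400),interpolation=2)); print(x,y)
    hh=cv2.cvtColor(cv2.medianBlur(im,3),cv2.COLOR_BGR2HSV)
cv2.imwrite("pics/heads.png",np.hstack(t))
```

```text
[635.17  34.65 316.03]
h1 322.8626756026495 125.49458244274697 259.0782500644769
247 50
h2 278.74192238713186 204.99111467038657 278.3473140030431
203 129
```

View pics/heads.png

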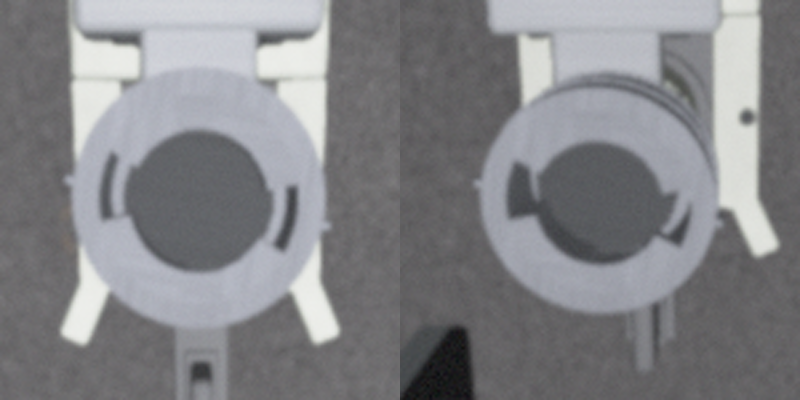

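The left crop has the rim centred at crop (199,198), the ribs at (69,181) and (328,226), and the slots left and right. The right crop has the rim centred at (599,199), with ribs at (477,184) and (720,224). I can see the carrier neck on the slot's centre line.

Run:
```python
from h import *
c1=load("h1")[1];c2=load("h2")[1];k=400/150
f=lambda c,o,x,y:(c,o[0]+(x+.5)/k-.5,o[1]+(y+.5)/k-.5)
o1,o2=(247,50),(203,129)
P,e=tri([f(c1,o1,199.5,198),f(c2,o2,199.5,199)]);print("rim centre",P,e)
for c,o,x,y in((c1,o1,199.5,198),(c2,o2,199.5,199)): print(onz(*f(c,o,x,y),178))
L,e=tri([f(c1,o1,69,181),f(c2,o2,77,184)]);print("rib L",L,e)
Q,e=tri([f(c1,o1,328,226),f(c2,o2,320,224)]);print("rib R",Q,e)
print("rib mid",(L+Q)/2,np.degrees(np.arctan2(*(Q-L)[1::-1])))
for c,o,a,b in((c1,o1,(69,181),(328,226)),(c2,o2,(77,184),(320,224)),(c1,o1,(108,187),(290,218))):
    d=onz(*f(c,o,*b),172)-onz(*f(c,o,*a),172); print("yaw",np.degrees(np.arctan2(d[1],d[0])))
# rim fit numeric: edge points via contour of bluish-grey mask in h1
for fn,o in(("h1",o1),("h2",o2)):
    im,c=load(fn); b=cv2.bilateralFilter(im,7,25,5).astype(int); m=((b[...,0]-b[...,2]>6)&(b.min(2)>125)).astype(np.uint8)
    k2=np.zeros_like(m);k2[o[1]:o[1]+150,o[0]:o[0]+150]=m[o[1]:o[1]+150,o[0]:o[0]+150]
    q=max(cv2.findContours(k2,0,1)[0],key=cv2.contourArea)[:,0]
    w=np.array([onz(c,*t,178)[:2] for t in q]); ctr=P[:2].copy()
    for _ in range(8):
        rr=np.hypot(*(w-ctr).T); s=w[abs(rr-40)<2.5]; A=np.c_[2*s,np.ones(len(s))]; x=np.linalg.lstsq(A,(s**2).sum(1),rcond=None)[0]; ctr=x[:2]
    print(fn,"fit",ctr,np.sqrt(x[2]+ctr@ctr),len(s))
```

```text
rim centre [593.54  31.94 176.96] [np.float64(0.03914694169445256), np.float64(0.03914694169433974)]
[593.58  31.95 178.  ]
[593.72  32.24 178.  ]
rib L [553.76  44.   176.9 ] [np.float64(0.12318176372894504), np.float64(0.12318176372902485)]
rib R [632.53  16.56 177.81] [np.float64(0.0027933193484782183), np.float64(0.0027933193485570568)]
rib mid [593.15  30.28 177.36] -19.209443551030446
yaw -19.20530468193484
yaw -19.435846924700094
yaw -19.017131838964808
h1 fit [592.98  30.46] 39.79993110266237 245
h2 fit [593.31  30.88] 40.11636800587199 266
```

Head centre is at about (593.2, 30.8, 178), with its x axis at -19.2° yaw. Now the cap.

Call:
drive_tool([
  [[-0.043,0.008,0.004],[0,0,0],0],
  [[-0.043,0.008,0.004],[0,0,0],0],
  [[-0.043,0.008,0.004],[0,0,0],0],
  [[-0.043,0.008,0.004],[0,0,0],0],
  [[-0.043,0.008,0.008],[0,0,0],0],
  [[-0.043,0.008,0.01],[0,0,0],0],
  [[-0.043,0.008,0.01],[0,0,0],0],
  [[-0.043,0.008,0.01],[0,0,0],0],
  [[-0.043,0.008,0.01],[0,0,0],0],
  [[-0.043,0.008,0.01],[0,0,0],0],
  [[0,0,0],[0,0,0],0],
])

```text
time: 13.65
eef_pos: [639.1, -408.1, 240.6]
ee_rot: [0.0, 0.766, 0.643, -0.003]
wrist_force: [0.6, -0.4, -1.3]
gripper_width: 0.998
grip_force: 0.0
```

Call:
drive_tool([
  [[0,0,0],[0,0,-0.137],0],
  [[0,0,0],[0,0,-0.137],0],
  [[0,0,0],[0,0,-0.137],0],
  [[0,0,0],[0,0,-0.137],0],
  [[0,0,0],[0,0,-0.137],0],
  [[0,0,0],[0,0,-0.137],0],
  [[0,0,0],[0,0,-0.137],0],
  [[0,0,0],[0,0,-0.137],0],
  [[0,0,0],[0,0,-0.137],0],
  [[0,0,0],[0,0,-0.137],0],
  [[0,0,0],[0,0,-0.137],0],
  [[0,0,0],[0,0,-0.137],0],
  [[0,0,0],[0,0,0],0],
  [[0,0,0],[0,0,0],0],
])

```text
time: 15.05
eef_pos: [642.3, -401.9, 244.6]
ee_rot: [-0.0, 0.049, 0.999, -0.003]
wrist_force: [0.6, -0.6, 0.3]
gripper_width: 1.004
grip_force: 0.0
```

```bash
cat > cap.py <<'E'
from h import *
import sys
fn=sys.argv[1]
s,p,r=tcp(); print(p,r.as_matrix()[:2,0],s["joint_positions"])
im,c=snap("wrist",fn)
E=np.linalg.inv(np.array(c["extrinsics"])); q=E@[556.5,-400,70,1]; print("pred",c["fx"]*q[0]/q[2]+c["cx"],c["fy"]*q[1]/q[2]+c["cy"])
b=cv2.bilateralFilter(im,7,25,5); h=cv2.cvtColor(b,cv2.COLOR_BGR2HSV)
g=((h[...,1]>110)&(h[...,0]>10)&(h[...,0]<30)&(h[...,2]>90)).astype(np.uint8)
fl=(b.min(2)>145).astype(np.uint8)
for name,m,amin in(("brass",g,15),("flange",fl,600),("dark",(b.max(2)<60).astype(np.uint8),150)):
    for k in cv2.findContours(m,0,1)[0]:
        if cv2.contourArea(k)>amin:
            M=cv2.moments(k); print(name,cv2.contourArea(k),M["m10"]/M["m00"],M["m01"]/M["m00"],cv2.minAreaRect(k),cv2.boundingRect(k))
E
python3 cap.py c1
```

```text
[ 642.34 -401.91  244.65] [-1.   0.1] [-0.72  0.64  0.97 -0.    1.52 -2.19]
pred 316.0674008739347 97.34587436336636
brass 115.0 315.55942028985504 147.49565217391304 ((315.4999694824219, 147.0), (20.54987335205078, 7.233555316925049), 80.53767395019531) (312, 137, 9, 21)
flange 4304.5 306.82618964649396 101.86227591280442 ((307.0, 102.0), (76.0, 72.0), 90.0) (271, 64, 73, 77)
dark 47058.5 336.13402467141964 350.76278461914427 ((319.5, 325.5), (146.99996948242188, 638.9998779296875), 90.0) (0, 252, 640, 148)
dark 175.0 583.667619047619 255.167619047619 ((583.3846435546875, 254.9230499267578), (14.97690486907959, 13.867504119873047), 33.69007110595703) (576, 247, 18, 18)
dark 905.5 307.0839315295417 101.7561200073624 ((307.0256652832031, 102.147705078125), (59.84090805053711, 16.79143524169922), 80.13418579101562) (294, 72, 26, 61)
dark 2181.0 30.059070762647103 167.98127770136023 ((28.291759490966797, 166.351806640625), (208.06192016601562, 15.557010650634766), 70.42687225341797) (0, 66, 69, 200)
```

Call:
drive_tool([
  [[0.04,-0.006,0],[0,0,0],0],
  [[0,0,0],[0,0,0],0],
  [[0,0,0],[0,0,0],0],
])

```text
time: 15.4
eef_pos: [601.7, -403.9, 244.2]
ee_rot: [-0.0, 0.048, 0.999, -0.002]
wrist_force: [0.2, -0.1, -0.7]
gripper_width: 1.003
grip_force: 0.0
```

```bash
python3 cap.py c2
python3 - <<'E'
from h import *
t=[]
for fn,(u,v) in(("c1",(307,102)),("c2",(0,0))):
    im,c=load(fn); b=cv2.bilateralFilter(im,7,25,5); m=(b.max(2)<60).astype(np.uint8); f=(b.min(2)>145).astype(np.uint8)
    ks=[k for k in cv2.findContours(m,0,1)[0] if 600<cv2.contourArea(k)<1800 and 270<k[:,0,0].mean()<350]
    if not ks: print("none",fn); continue
    k=ks[0]; (cu,cv_),(w,h),ang=cv2.minAreaRect(k); L=max(w,h)/2; a=np.radians(ang if w>h else ang+90); d=np.array([np.cos(a),np.sin(a)])
    M=cv2.moments(k); ct=(M["m10"]/M["m00"],M["m01"]/M["m00"])
    e=[onz(c,*(np.array(ct)+s*L*.8*d),70) for s in(-1,1)]; v=e[1]-e[0]
    fk=max([q for q in cv2.findContours(f,0,1)[0] if 250<q[:,0,0].mean()<370],key=cv2.contourArea); fe=cv2.fitEllipse(cv2.convexHull(fk))
    print(fn,"bar@70",onz(c,*ct,70),"yaw",np.degrees(np.arctan2(v[1],v[0])),"flange@38",onz(c,*fe[0],38),fe)
    t.append((c,ct,fe[0]))
if len(t)==2:
    print("tri bar",tri([(c,*x) for c,x,y in t]),"tri flange",tri([(c,*y) for c,x,y in t]))
E
```

```text
[ 601.73 -403.93  244.19] [-1.   0.1] [-0.76  0.55  1.11 -0.    1.48 -2.23]
pred 322.3277617065577 141.10491590088225
brass 104.5 320.81499202551834 184.32216905901115 ((320.79412841796875, 184.3235321044922), (19.415279388427734, 6.833310127258301), 77.47119140625) (317, 175, 9, 20)
flange 3922.0 312.7354665986741 141.32619411864692 ((313.0, 141.5), (71.0, 70.0), 90.0) (278, 106, 71, 72)
dark 163.0 580.8118609406953 285.6441717791411 ((580.5473022460938, 285.5338134765625), (14.763450622558594, 12.787240982055664), 35.53767776489258) (573, 277, 18, 18)
dark 42630.5 330.83046175860005 352.82116090592416 ((319.5, 325.5), (147.0, 639.0), 90.0) (0, 252, 640, 148)
dark 798.5 313.16301398455437 142.4036735545815 ((313.0537109375, 142.63758850097656), (55.611305236816406, 15.988249778747559), 79.99201965332031) (302, 115, 24, 56)
dark 1591.0 30.122040645296458 164.89388225434735 ((29.880573272705078, 170.1053466796875), (216.2903594970703, 14.363086700439453), 70.83675384521484) (0, 66, 72, 206)
c1 bar@70 [ 559.59 -408.81   70.  ] yaw 4.089105009244346 flange@38 [ 558.52 -410.49   38.  ] ((306.88330078125, 102.11041259765625), (72.83207702636719, 77.42523193359375), 170.17918395996094)
c2 bar@70 [ 556.89 -408.99   70.  ] yaw 4.258453708174586 flange@38 [ 558.53 -410.54   38.  ] ((312.7603759765625, 141.5351104736328), (70.75672149658203, 72.51236724853516), 158.1606903076172)
tri bar (array([ 558.64, -409.8 ,   48.32]), [np.float64(0.017775910443199133), np.float64(0.017775910443111546)]) tri flange (array([ 558.52, -410.51,   38.03]), [np.float64(0.02864219571371), np.float64(0.02864219571369442)])
```

Call:
drive_tool([
  [[0,0,0],[0,0,-0.085],0],
  [[0,0,0],[0,0,-0.085],0],
  [[0.0436,-0.0032,0],[0,0,0],0],
  [[0,0,0.045],[0,0,0],0],
  [[0,0,0.045],[0,0,0],0],
  [[0,0,0.045],[0,0,0],0],
  [[0,0,0],[0,0,0],0],
  [[0,0,0],[0,0,0],0],
])

```text
time: 16.25
eef_pos: [560.1, -411.3, 110.3]
ee_rot: [-0.0, -0.038, 0.999, -0.003]
wrist_force: [0.1, 0.2, 1.1]
gripper_width: 1.003
grip_force: 0.0
```

Run:
```python
from h import *
s,p,r=tcp();print(r.as_matrix(),np.degrees(np.arctan2(r.as_matrix()[1,0],r.as_matrix()[0,0])),s["joint_positions"]); go([558.5,-410.4,56])
```

```text
[[-1.   -0.08  0.  ]
 [-0.08  1.   -0.01]
 [ 0.   -0.01 -1.  ]] -175.63240525059302 [-0.81  0.58  1.34 -0.    1.22 -2.45]
t 16.25 pos [ 560.05 -411.31  110.28] tool-shift [ 1.45  1.32 54.28]
```

Call:
drive_tool([
  [[0.0015,0.0013,0.02],[0,0,0],0],
  [[0,0,0.02],[0,0,0],0],
  [[0,0,0.014],[0,0,0],0],
  [[0,0,0],[0,0,0],0.4],
  [[0,0,0],[0,0,0],0.6],
  [[0,0,0],[0,0,0],0.75],
  [[0,0,0],[0,0,0],1],
  [[0,0,0],[0,0,0],1],
  [[0,0,0],[0,0,0],1],
  [[0,0,0],[0,0,0],1],
])

```text
time: 17.25
eef_pos: [558.0, -410.6, 56.4]
ee_rot: [0.0, -0.038, 0.999, -0.003]
wrist_force: [-0.6, 0.6, 5.3]
gripper_width: 0.176
grip_force: 59.3
```

The cap is gripped at 15 mm opening. I'll lift it and carry it over the head.

Call:
drive_tool([
  [[0,0,-0.015],[0,0,0],1],
  [[0,0,-0.04],[0,0,0],1],
  [[0,0,-0.04],[0,0,0],1],
  [[0,0,-0.04],[0,0,0],1],
  [[0,0,-0.04],[0,0,0],1],
  [[0,0,-0.04],[0,0,0],1],
  [[-0.005,0.025,0],[0,0,0],1],
  [[-0.007,0.042,0],[0,0,0],1],
  [[-0.007,0.042,0],[0,0,0],1],
  [[-0.007,0.042,0],[0,0,0],1],
  [[-0.007,0.042,0],[0,0,0],1],
  [[-0.007,0.042,0],[0,0,0],1],
  [[-0.007,0.042,0],[0,0,0],1],
  [[-0.007,0.042,0],[0,0,0],1],
  [[-0.007,0.042,0],[0,0,0],1],
  [[-0.006,0.042,0],[0,0,0],1],
  [[-0.002,0.034,0],[0,0,0],1],
  [[0,0,0],[0,0,0.137],1],
  [[0,0,0],[0,0,0.137],1],
  [[0,0,0],[0,0,0.137],1],
])

```text
time: 19.25
eef_pos: [592.5, 32.6, 267.9]
ee_rot: [-0.0, 0.169, 0.986, -0.003]
wrist_force: [0.5, 0.6, -1.5]
gripper_width: 0.174
grip_force: 59.1
```

Call:
drive_tool([
  [[0,0,0],[0,0,0],1],
  [[0,0,0],[0,0,0],1],
])

```text
time: 19.45
eef_pos: [592.8, 31.9, 268.0]
ee_rot: [-0.0, 0.165, 0.986, -0.003]
wrist_force: [0.4, 0.8, -2.7]
gripper_width: 0.177
grip_force: 59.1
```

Run:
```python
from h import *
s,p,r=tcp();print(r.as_matrix(),np.degrees(np.arctan2(r.as_matrix()[1,0],r.as_matrix()[0,0])),s["wrist_force"],s["gripper_width"]); go([593.2,30.8,250])
snap("wrist","k1")
im,c=snap("wrist","k1")
b=cv2.bilateralFilter(im,7,25,5); h=cv2.cvtColor(b,cv2.COLOR_BGR2HSV)
g=((h[...,1]>110)&(h[...,0]>10)&(h[...,0]<30)&(h[...,2]>90)).astype(np.uint8)
for k in cv2.findContours(g,0,1)[0]:
    if cv2.contourArea(k)>10: print("brass",cv2.boundingRect(k),cv2.contourArea(k))
it,ct=snap("top","k1t"); 
cv2.imwrite("pics/k.png",np.hstack([cv2.resize(im[100:400,150:490],(453,400)),cv2.resize(it[140:240,210:295],(340,400),interpolation=2)]))
```

```text
[[-0.95  0.33 -0.  ]
 [ 0.33  0.95 -0.  ]
 [-0.   -0.01 -1.  ]] 160.9949292298806 [ 0.36  0.81 -2.71] 0.17724902032039136
t 19.45 pos [592.83  31.93 267.97] tool-shift [-0.71 -0.86 17.98]
brass (315, 339, 14, 9) 77.5
brass (578, 196, 9, 8) 46.0
brass (573, 157, 6, 8) 25.0
brass (552, 147, 10, 7) 28.5
brass (635, 122, 5, 9) 21.5
brass (567, 120, 10, 10) 57.0
brass (595, 93, 11, 10) 68.5
brass (623, 54, 17, 20) 189.0
brass (551, 52, 34, 23) 487.0
brass (615, 32, 25, 21) 228.0
brass (579, 18, 33, 25) 449.0
brass (624, 7, 16, 24) 200.5
brass (547, 0, 58, 30) 938.5
brass (546, 0, 23, 7) 86.5
```

View pics/k.png

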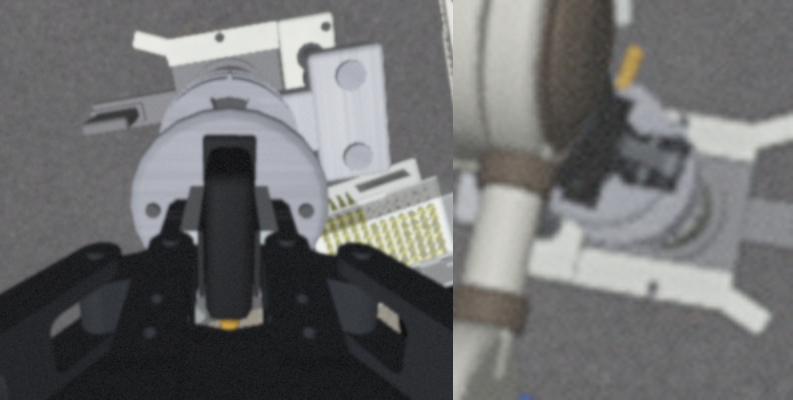

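The slot mark at (230,103) lines up with the bar and the cap hangs level. Lowering step by step.

Call:
drive_tool([
  [[-0.0002,-0.0009,0.014],[0,0,0],1],
  [[0,0,0.014],[0,0,0],1],
  [[0,0,0.005],[0,0,0],1],
  [[0,0,0.005],[0,0,0],1],
  [[0,0,0.004],[0,0,0],1],
  [[0,0,0.004],[0,0,0],1],
  [[0,0,0],[0,0,0],1],
])

```text
time: 20.3
eef_pos: [592.8, 30.8, 221.5]
ee_rot: [-0.0, 0.167, 0.986, -0.003]
wrist_force: [0.0, 0.7, -1.9]
gripper_width: 0.179
grip_force: 59.1
```

Call:
drive_tool([
  [[0,0,0.003],[0,0,0],1],
  [[0,0,0.003],[0,0,0],1],
  [[0,0,0],[0,0,0],1],
])

```text
time: 20.6
eef_pos: [592.9, 30.7, 215.6]
ee_rot: [-0.0, 0.167, 0.986, -0.003]
wrist_force: [-0.1, 0.7, -2.0]
gripper_width: 0.176
grip_force: 59.1
```

No contact, and the lugs are in the entry slots. I'll press toward flush, expecting about 204.4.

Call:
drive_tool([
  [[0,0,0.003],[0,0,0],1],
  [[0,0,0.003],[0,0,0],1],
  [[0,0,0.003],[0,0,0],1],
  [[0,0,0.001],[0,0,0],1],
  [[0,0,0],[0,0,0],1],
])

```text
time: 21.1
eef_pos: [593.3, 30.8, 206.8]
ee_rot: [0.001, 0.167, 0.986, -0.002]
wrist_force: [-2.0, 2.0, 5.0]
gripper_width: 0.177
grip_force: 60.2
```

Call:
drive_tool([
  [[0,0,0.001],[0,0,0],1],
  [[0,0,0.001],[0,0,0],1],
  [[0,0,0.001],[0,0,0],1],
  [[0,0,0],[0,0,0],1],
])

```text
time: 21.5
eef_pos: [593.3, 30.9, 204.4]
ee_rot: [0.001, 0.167, 0.986, -0.002]
wrist_force: [-4.4, 1.6, 8.2]
gripper_width: 0.178
grip_force: 60.4
```

Call:
drive_tool([
  [[0,0,0.0005],[0,0,0.05],1],
  [[0,0,0],[0,0,0.1],1],
  [[0,0,0],[0,0,0.1],1],
  [[0,0,0],[0,0,0.1],1],
  [[0,0,0],[0,0,0],1],
])

```text
time: 22.0
eef_pos: [593.7, 31.6, 204.5]
ee_rot: [0.001, 0.337, 0.942, -0.001]
wrist_force: [-3.8, 3.6, 9.2]
gripper_width: 0.175
grip_force: 60.8
```

Run:
```python
from h import *
s,p,r=tcp();print(p,r.as_matrix()[:,2],np.degrees(np.arctan2(r.as_matrix()[1,0],r.as_matrix()[0,0])),s["wrist_force"],s["ft_torque"],s["joint_positions"])
```

```text
[593.7   31.56 204.54] [ 0. -0. -1.] 140.6550192836447 [-3.82  3.64  9.16] [ 0.74  0.81 -0.19] [-0.15  0.24  1.59 -0.    1.31 -1.03]
```

Call:
drive_tool([
  [[0,0,0],[0,0,0.12],1],
  [[0,0,0],[0,0,0.12],1],
  [[0,0,0],[0,0,0.12],1],
  [[0,0,0],[0,0,0.12],1],
  [[0,0,0],[0,0,0.12],1],
  [[0,0,0],[0,0,0.12],1],
  [[0,0,0],[0,0,0.1],1],
  [[0,0,0],[0,0,0.1],1],
  [[0,0,0],[0,0,0.05],1],
  [[0,0,0],[0,0,0],1],
  [[0,0,0],[0,0,0],1],
])

```text
time: 23.1
eef_pos: [594.6, 31.9, 204.8]
ee_rot: [0.003, 0.736, 0.677, 0.001]
wrist_force: [-1.8, 5.3, 7.5]
gripper_width: 0.172
grip_force: 60.6
```

```bash
cat > st.py <<'E'
from h import *
s,p,r=tcp();print(p,r.as_matrix()[:,2],np.degrees(np.arctan2(r.as_matrix()[1,0],r.as_matrix()[0,0])),s["wrist_force"],s["ft_torque"],s["grip_force"])
E
python3 st.py
```

```text
[594.63  31.91 204.77] [ 0. -0. -1.] 85.1930117029697 [-1.81  5.29  7.47] [ 1.    0.07 -0.05] 60.594021677970886
```

Call:
drive_tool([
  [[0,0,0.0005],[0,0,0.05],1],
  [[0,0,0],[0,0,0.05],1],
  [[0,0,0],[0,0,0.03],1],
  [[0,0,0],[0,0,0],1],
  [[0,0,0],[0,0,0],1],
])

```text
time: 23.6
eef_pos: [593.8, 32.0, 204.6]
ee_rot: [0.002, 0.778, 0.629, -0.0]
wrist_force: [-4.8, 4.9, 12.5]
gripper_width: 0.179
grip_force: 62.8
```

```bash
python3 st.py
```

```text
[593.82  31.99 204.62] [ 0. -0. -1.] 77.91414121410742 [-4.85  4.89 12.45] [1.06 0.98 1.02] 62.79164671897888
```

Call:
drive_tool([
  [[0,0,0.001],[0,0,0],1],
  [[0,0,0.0005],[0,0,0],1],
  [[0,0,0],[0,0,0],1],
  [[0,0,0],[0,0,0],1],
  [[0,0,0],[0,0,0],1],
])

```text
time: 24.1
eef_pos: [593.9, 32.0, 204.5]
ee_rot: [0.002, 0.778, 0.629, -0.0]
wrist_force: [-7.3, 5.1, 18.5]
gripper_width: 0.174
grip_force: 63.9
```

```bash
python3 st.py
python3 - <<'E'
from h import *
im,c=snap("wrist","f1"); it,ct=snap("top","f1t"); sc,cs=snap("scene","f1s")
cv2.imwrite("pics/f.png",np.hstack([cv2.resize(im[100:400,150:490],(453,400)),cv2.resize(sc[180:300,200:300],(333,400),interpolation=2)]))
for n,u,v in(("bottle",305,117),("box",226,125),("mk",257,272)):
    a=cv2.imread("pics/top0.png")[v-15:v+15,u-15:u+15].astype(int); print(n,abs(a-it[v-15:v+15,u-15:u+15]).mean())
E
```

```text
[593.87  31.99 204.53] [ 0. -0. -1.] 77.92244055247751 [-7.31  5.05 18.53] [1.19 1.59 1.07] 63.8682496547699
bottle 5.814814814814815
box 12.551851851851852
mk 4.842962962962963
```

View pics/f.png

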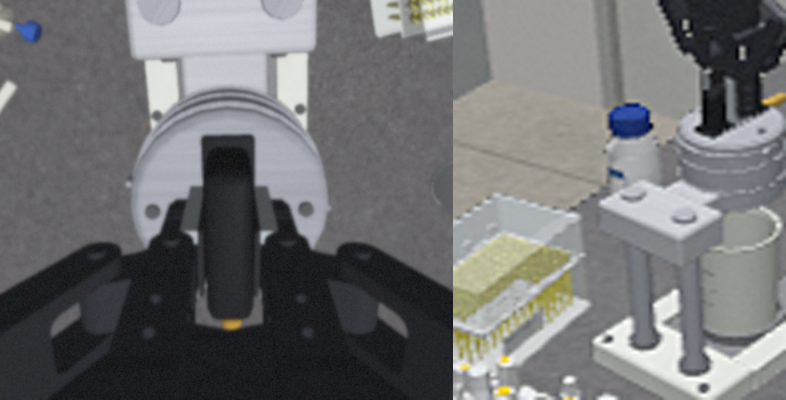

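The view shows the cap flush on the head with its bar turned to the stop (about 80° from the slots), and the beaker upright in the home carrier. The force rose from 12.5 to 18.5 N with almost no travel, so the flange is on the rim. Handing in.

```bash
python3 -c "
from station import arm
print(arm.hand_in())"
```

```text
the job is handed in; nothing more can be done
None
```

Job handed in, with no verdict returned: the carrier is against its stop with the beaker upright under the head, the cap is turned to its stop and held down flush by the bar, and the reagent bottle, tip box and marker were left untouched.

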